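# Snap the retaining clip onto the pulley spindle and lock it with the catch

### The job

Fit the steel spring clip that holds the pulley on its spindle. First swing the stand's catch fully open; then draw the clip out of its wooden rack by its legs, lay it flat on the bench and let go, take it again by its tail and push it sideways, level, into the spindle's groove from the catch side until it snaps home. Finally, with the clip's tail still pointing at the catch, swing the catch fully shut behind it and let go; leave the tin, the tape measure and the bearing where they are.

Things in the scene. Friction and masses are not known exactly. Their poses are not given: they have to be found in the camera images.
- clip_eye (a point): Loose flat steel spring clip, 10 mm thick, 126 mm long, 0.16 kg: tail, bridge, two sprung legs. Point: middle of the eye between the legs, mid-thickness; the spindle's neck sits here when home. x points from tail to open mouth, z up. Bridge 45 mm wide, x = -14 to -33 mm. At the start it lies level in the rack, underside 12 mm above the bench, only the legs standing out.
- clip_left (a joint): Angle of the clip's left (+y) leg: 0 = at rest on its stop, grows to 0.3 rad as it spreads; the right leg is its mirror image. A spring shuts it: about 4 N at the nose begins to spread it. Pushing the clip onto the neck takes about 5 to 15 N; it snaps shut by itself. Legs squeezed from outside can be gripped but cannot spread.
- clip_nose (a point): Middle of the mouth, 11 mm ahead of the eye, mid-thickness, same axes as the eye. Here a round nose on each leg narrows the mouth to 20 mm. Behind it, from x = -14 to +8 mm from the eye, the legs are straight, 45 mm apart over their outsides, 27 mm inside; ahead of it they flare out to x = +34 mm, where the clip is 57 mm wide.
- clip_tail (a point): Middle of the clip's tail, half-way up, 68 mm behind the eye (x = -68 mm). The tail is a straight strip 24 mm wide and 10 mm thick from x = -33 to x = -92 mm, with a small dark mark. Same axes as the eye.
- rack: Fixed plywood rack, 36 mm high. Origin on the bench under the clip's eye at the start; x points the way the legs stand out (the way to draw it). Roofed pocket 90 mm wide from x = -24 to -109 mm holds bridge and tail; its slot, 12 to 28 mm above the bench and 58 mm wide, opens at x = -24. A tongue 26 mm wide, 12 mm high under the legs runs to x = +28. Drawn 90 mm the clip is clear.
- groove (a point): On the axis of the stand's fixed upright steel spindle, mid-height of its groove, 57 mm above the bench. Groove 50 to 64 mm above the bench, neck diameter 26 mm, chamfered shoulders 44 mm; the spindle ends at 81 mm. x points the way the clip is pushed, mouth first, from the catch to the spindle; z up. Home, the clip's eye is within 3 mm of here, its tail end at x = -92 mm; let go, the tail sags by up to 10 mm.
- stand: The fixed stand itself. Origin on the bench under the spindle; axes as groove. Dark base plate 14 mm high, from x = -120 to +55 mm and 60 mm to either side. An aluminium pulley of 84 mm diameter sits under the groove, its top 45 mm above the bench.
- catch (a joint): Hinge of the catch, a dark steel bar 43 to 61 mm above the bench that swings level about an upright pin. 0 = shut: the bar lies across behind the clip's tail, 7 mm clear of it when the clip is home. Grows as it opens, the knob moving in an arc away from the spindle (clockwise from above), up to the stop at 2.0 rad. Stays where left; takes about 2 N at the knob.
- catch_knob (a point): Middle of the catch's knob, an upright steel pin of 16 mm diameter on the bar's free end, from 61 to 97 mm above the bench; this point is 79 mm above the bench and 50 mm from the hinge axis. It can be gripped from above and led round in an arc.
- catch_pivot (a point): On the axis of the catch's hinge, 55 mm above the bench, at x = -104 mm, y = +46 mm in the axes of groove, which it shares. With the catch shut the knob lies 50 mm from here in the -y direction of these axes.
- paste_tin: Bystander: round green-lidded tin, 70 mm diameter, 26 mm high, to the right behind the stand. Origin at the centre of its underside.
- tape_measure: Bystander: yellow and black tape measure, 58 x 72 x 31 mm, between the vice and the stand. Origin at the centre of its underside.
- bearing: Bystander: ball bearing, 52 mm diameter, 14 mm high, at the right front. Origin at the centre of its underside.

How it is judged:
On the way, in this order (a step that is already met when the one before it is completed fails the run):
1. the catch is swung open (1.75 rad or more) (value of joint catch above 1.75 rad), for 0.2 s.
2. the clip is out of the rack, lying flat on the bench and let go (height (world z) of each of clip_eye, clip_tail below 0.011 m and angle between clip_eye's own z axis and vertical below 0.12 rad and contact force between the fingers and clip below 0.1 N and linear speed of clip below 0.02 m/s), for 0.2 s.
3. with the catch open, the clip is snapped home in the groove, its tail towards the catch (distance between clip_eye and groove below 0.005 m and angle between the x axis of clip_eye and the x axis of groove, either way round below 0.35 rad and x of clip_tail in the frame of groove below -0.05 m and value of joint catch above 1 rad), for 0.2 s.
At the end, for the whole second after the job is handed in: The clip is home in the groove (eye within 5 mm of the groove's centre), released and at rest, its tail within 0.35 rad (20 degrees) of pointing straight at the shut catch; the catch is shut (below 0.2 rad) (distance between clip_eye and groove below 0.005 m and angle between the x axis of clip_eye and the x axis of groove, either way round below 0.35 rad and x of clip_tail in the frame of groove below -0.05 m and value of joint catch below 0.2 rad and linear speed of clip below 0.02 m/s and contact force between the fingers and clip below 0.1 N); the robot touches nothing.
It fails at once if the paste tin is moved more than 30 mm (distance of paste_tin from where it was at the start of the episode above 0.03 m).
It fails at once if the tape measure is moved more than 30 mm (distance of tape_measure from where it was at the start of the episode above 0.03 m).
It fails at once if the ball bearing is moved more than 30 mm (distance of bearing from where it was at the start of the episode above 0.03 m).
It also fails if it takes over 72 s, if anything falls off the work surface, if the arm or the gripper's body presses on something with over 40 N, if the wrist force passes 120 N, or if a joint passes its speed limit or range.

### The arm

A 7-joint arm with a two-finger parallel gripper is mounted at the origin on a cart in front of the work surface, level with it; the furniture and walls round the work are solid. World frame = base frame: x ahead of the robot, y to its left, z up, the work surface at z = 0. Lengths are in m, angles in rad, forces in N, time in s.
With the tool pointing down it reaches from about 0.4 to 0.85 m from the base axis. Payload 10.4 kg.
Tool frame: the origin (TCP) lies between the finger pads; the fingertips stand 22 mm ahead of it and the grasp point (between the pads) lies 3 mm ahead of it (r.nose_length is the distance from the TCP to the fingertips, in m); z points along the fingers, y is the line along which they close (so a half turn about z gives the same grasp; the last joint's range is limited). The gripper opens to 87 mm and grips with 3 to 60 N. Pads are 19 mm wide; open, the fingers measure 117 mm over their backs; the gripper's body (75 mm by 190 mm) begins 51 mm behind the grasp point.
Start: joints at [-1.134, 0.332, -0.065, 1.46, 0.022, 1.35, -0.088], TCP at [0.277, 0.56, 0.245] pointing down, gripper open.
Joint ranges: [-2.6, 2.6], [-0.5, 2.12], [-1.47, 1.34], [0.16, 2.42], [-1.27, 4.41], [0.06, 2.06], [-2.6, 2.6]. Speed limits (rad/s): [2.22, 2.22, 2.79, 2.79, 3.14, 3.14, 3.14].

### API

Orientations are given as a unit quaternion [x, y, z, w].
In Python, from bench import readout, cams, r gives the robot as it stands. The module is installed in compiled form; this text tells all that it offers.
- The arm moves only by the tool step_arm, never from a script. Its argument "deltas" is a list that holds one entry, the list of rows, each a list of 7 numbers: the turn, a rotation vector about the tool's x, y, z in rad, then the shift along the tool's x, y, z in m, then the opening in per cent of the stroke, from 0 (shut) to 100 (fully open). A call has 1 to 20 rows; each row is the pose to reach, as a shift and turn from the pose commanded when the call began, along the tool's axes at that moment; what a row does not reach only later rows make up. A row lasts 1/8 s, in which the tool goes at most 62.5 mm and 10.7 degrees, less where a joint would pass 70% of its speed; a pose out of reach is approached as far as the arm can. A call with a gripper value outside its range is refused whole. The fingers move at their own pace and stop on an object; "squeeze" is the grip in N (left out, the last holds). Time passes only in rows, so rows that repeat a pose let the fingers close. It gives the time, the measured TCP pose, the force, the opening and the grip force at its end, in the units of the state.
- readout.read_state(): the state, without advancing time (a new reading comes with each control period).
- cams.camera(name): name is "scene" or "top" or "wrist"; returns a dict with "img" (420x560x3 uint8, red, green, blue), "fx", "fy", "cx", "cy" (pixels), "origin" and "rotation" of the camera in the world; the wrist camera has in their place "T_tool_cam" (4x4, takes a point from camera to tool coordinates, whose origin is the TCP and whose axes are the flange's). Camera axes: x right, y up, looking along -z (the intrinsics and any distortion apply to the point x, -y, -z); pixel columns grow to the right and rows downward; lengths in m; the calibration is good to about 2 mm. A picture is of the moment at which its call begins: read the wrist's pose just before it. There is no depth.
- r.close_job(): hands the job in; it is judged then, once.
The state is a dict: "time": time; "joint_positions": joint angles; "joint_vel": joint speeds; "joint_torque": joint torques, N m; "ee_pos": TCP position; "eef_rot": TCP orientation; "ft_force": force on the tool from outside, world axes, zero at the start; "torque": the same for the moment, N m; "width": finger opening in m; "grip_force": force on a finger pad.
Only numpy, scipy, OpenCV 4.12 (cv2) and the standard library are available. Lean on these libraries where they do the work, as an engineer would, in place of code of your own. Each camera call takes 0.05 s, during which the arm holds its last target. There are 200 camera calls.

## Working session

There is one attempt and no reset: what is moved stays moved. The work goes in short steps, Python scripts to look and compute and a tool call to move; the robot and the scene stay as the last step left them, time stands still between calls to the robot, and variables do not carry over. Pictures are saved under pics/ and viewed, at most 13 in all, crops included, and the job is handed in when it is done.

Besides the shell and the picture viewer there is one more tool, called after "Call:" as a command line: name --argument value ..., lists and objects as JSON in quotes. step_arm: Moves the arm, as the interface text tells. Its arguments: {"type":"object","properties":{"deltas":{"type":"array"},"squeeze":{"type":"number"}},"required":["deltas"]}

```bash
mkdir -p pics; cat > h.py <<'E'
import numpy as np, cv2
from scipy.spatial.transform import Rotation as R
from bench import readout, cams, r
def snap(n,f=None):
    s=readout.read_state(); c=cams.camera(n)
    if n=="wrist":
        T=np.eye(4);T[:3,:3]=R.from_quat(s["eef_rot"]).as_matrix();T[:3,3]=s["ee_pos"]
        M=T@np.array(c["T_tool_cam"]); c["origin"]=M[:3,3]; c["rotation"]=M[:3,:3]
    if f: cv2.imwrite("pics/"+f,c["img"][:,:,::-1])
    return c
def ray(c,u,v,z):
    d=np.array(c["rotation"])@np.array([(u-c["cx"])/c["fx"],-(v-c["cy"])/c["fy"],-1])
    o=np.array(c["origin"]); return o+d*(z-o[2])/d[2]
def proj(c,p):
    q=np.array(c["rotation"]).T@(np.array(p)-c["origin"]); return c["cx"]+c["fx"]*q[0]/-q[2], c["cy"]-c["fy"]*q[1]/-q[2]
E
python3 - <<'E'
from h import *
for n in("top","scene"):
    c=snap(n,n+"0.png"); print(n,{k:np.round(v,3).tolist() for k,v in c.items() if k!="img"})
print(readout.read_state())
E
```

```text
top {'fx': 544.833, 'fy': 544.833, 'cx': 282.995, 'cy': 212.958, 'origin': [0.503, 0.147, 1.159], 'rotation': [0.021, -0.034, -0.697, 0.716]}
scene {'fx': 438.972, 'fy': 438.972, 'cx': 275.281, 'cy': 217.947, 'origin': [0.088, -0.616, 0.542], 'rotation': [0.494, -0.139, -0.255, 0.819]}
{'time': 0.1, 'joint_positions': array([-1.13360621,  0.33281929, -0.06470479,  1.46086996,  0.02162538,
        1.34994248, -0.08852399]), 'joint_vel': array([ 0.00097531, -0.00077795,  0.00142216, -0.00230989, -0.00113634,
        0.00011455,  0.00095373]), 'joint_torque': array([ 9.46139517e-04, -6.24547148e+01,  2.42370134e-02, -3.90718138e+01,
       -6.13460178e-02,  3.64597770e-02,  8.96815141e-05]), 'ee_pos': array([0.27720807, 0.55978357, 0.24382087]), 'eef_rot': array([ 2.27872568e-01,  9.73690732e-01, -6.62162455e-04, -1.10799452e-04]), 'ft_force': array([-0.04361104,  0.15376571, -1.02418513]), 'torque': array([ 0.00088976,  0.01076112, -0.01602169]), 'grip_force': 0.0, 'width': 0.08698232523947488}
```

View pics/top0.png

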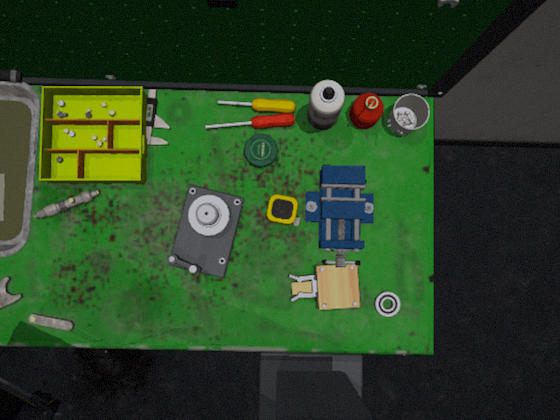

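View pics/scene0.png

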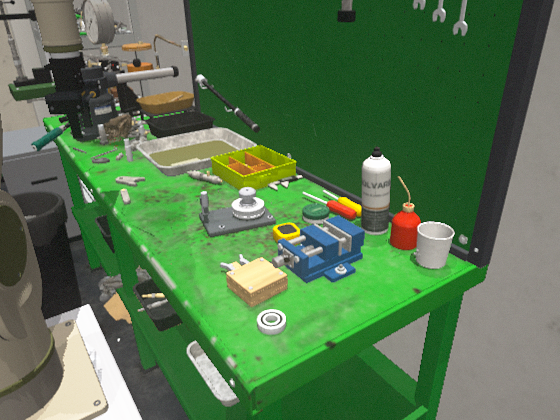

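The top view shows the spindle at (207,213), the catch pivot near (173,260) and the knob at (193,268). The rack is at (338,286), with its legs pointing left to about (290,287). The rotation comes as a quaternion, so I'll fix the helper for that and measure.

```bash
sed -i 's|    if f: cv2|    else: c["rotation"]=R.from_quat(c["rotation"]).as_matrix()\n    if f: cv2|' h.py
python3 - <<'E'
from h import *
c=snap("top")
for n,u,v,z in [("spindle",207,212,.081),("knob",193,268,.097),("pivot",173,260,.061),("b1",190,187,.014),("b2",242,203,.014),("b3",222,276,.014),("b4",169,261,.014),("rackTL",316,265,.036),("rackBL",318,309,.036),("rackTR",357,264,.036),("rackBR",360,306,.036),("tape",283,209,.031),("bear",387,304,.014),("tin",261,151,.026),("jaw",340,258,.05)]:
    print(n,np.round(ray(c,u,v,z),3))
im=c["img"][:,:,::-1]
a=cv2.resize(im[170:290,160:250],None,fx=4.4,fy=4.4,interpolation=2);b=cv2.resize(im[240:330,280:405],None,fx=3.2,fy=3.2,interpolation=2)
o=np.zeros((528,796,3),np.uint8);o[:a.shape[0],:a.shape[1]]=a;o[:b.shape[0],396:396+b.shape[1]]=b[:, :400]
cv2.imwrite("pics/crop1.png",o)
w=snap("wrist");print(np.round(w["T_tool_cam"],3),w["fx"])
E
```

```text
spindle [0.585 0.278 0.081]
knob [0.475 0.299 0.097]
pivot [0.489 0.344 0.061]
b1 [0.642 0.323 0.014]
b2 [0.611 0.213 0.014]
b3 [0.457 0.25  0.014]
b4 [0.486 0.361 0.014]
rackTL [0.485 0.056 0.036]
rackBL [0.396 0.05  0.036]
rackTR [ 0.489 -0.029  0.036]
rackBR [ 0.404 -0.036  0.036]
tape [0.599 0.126 0.031]
bear [ 0.407 -0.096  0.014]
tin [0.721 0.176 0.026]
jaw [0.501 0.008 0.05 ]
[[ 0.001  0.958  0.288  0.08 ]
 [ 1.    -0.001  0.001  0.001]
 [ 0.001  0.288 -0.958 -0.141]
 [ 0.     0.     0.     1.   ]] 300.70843549054786
```

View pics/crop1.png

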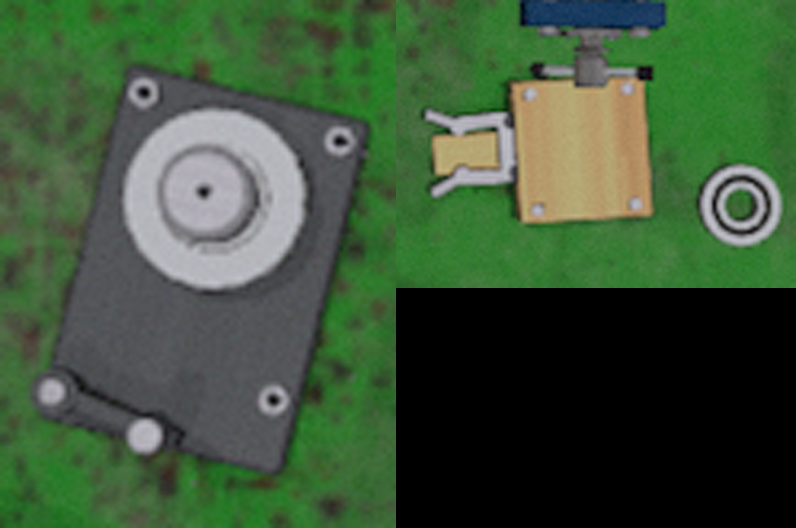

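```bash
cat >> h.py <<'E'
def go(*targets):
    "targets (x,y,z,yaw_deg of tool x), tool down -> rows from present pose"
    s=readout.read_state(); R0=R.from_quat(s["eef_rot"])
    for x,y,z,w in targets:
        a=np.radians(w); Rt=R.from_matrix(np.array([[np.cos(a),np.sin(a),0],[np.sin(a),-np.cos(a),0],[0,0,-1]]))
        d=(R0.inv()*Rt).as_rotvec(); t=R0.inv().apply(np.array([x,y,z])-s["ee_pos"])
        print(np.round(np.r_[d,t],4).tolist())
E
python3 -c "
from h import *
go((.49,.30,.20,166.4))"
```

```text
[-0.0008, -0.0, -0.2224, -0.306, -0.1385, 0.0442]
```

Call:
step_arm --deltas '[[[0,0,-0.222,-0.306,-0.1385,0.044,60],[0,0,-0.222,-0.306,-0.1385,0.044,60],[0,0,-0.222,-0.306,-0.1385,0.044,60],[0,0,-0.222,-0.306,-0.1385,0.044,60],[0,0,-0.222,-0.306,-0.1385,0.044,60],[0,0,-0.222,-0.306,-0.1385,0.044,60],[0,0,-0.222,-0.306,-0.1385,0.044,60],[0,0,-0.222,-0.306,-0.1385,0.044,60],[0,0,-0.222,-0.306,-0.1385,0.044,60]]]'

```text
time: 1.32
ee_pos: [0.4893, 0.3016, 0.2007]
eef_rot: [0.117, 0.993, 0.0, -0.0]
ft_force: [0.2, 0.7, -0.4]
width: 0.0521
grip_force: 0.0
```

```bash
python3 - <<'E'
from h import *
s=readout.read_state();print(s["time"],s["ee_pos"],s["eef_rot"],s["joint_positions"].round(2))
c=snap("wrist","w1.png")
for n,p in dict(knob=(.478,.2995,.097),spin=(.585,.278,.081),piv=(.491,.346,.061)).items(): print(n,np.round(proj(c,p),1))
E
```

```text
1.325 [0.48925383 0.30161544 0.20066669] [ 1.17469414e-01  9.93076456e-01  2.84327546e-04 -9.42909243e-05] [-0.71  0.25  0.09  1.66 -0.02  1.23  0.72]
knob [270.1 209.4]
spin [275.1 310.1]
piv [321.1 201. ]
```

View pics/w1.png

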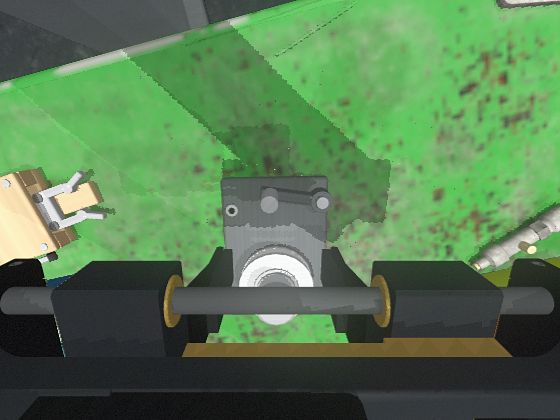

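The wrist view shows the knob top at about (269.5,203) and the pivot cap at (322,202). The base plate's sides run nearly vertical, so the yaw is right. Next I'll measure these positions properly with blobs.

```bash
python3 - <<'E'
from h import *
c=snap("wrist");im=c["img"].astype(int)
def blob(u0,u1,v0,v1,t):
    g=im[v0:v1,u0:u1]; m=((g.min(2)>t)&(g.max(2)-g.min(2)<25)).astype(np.uint8)
    n,l,st,ce=cv2.connectedComponentsWithStats(m); i=1+st[1:,4].argmax(); return ce[i]+[u0,v0],st[i]
for n,b,z in(("knob",(255,285,185,220),.097),("piv",(308,338,185,216),.064)):
    p,s=blob(*b,115);print(n,p.round(1),s,ray(c,*p,z).round(4))
# base edges
for n,u,v in(("tl",221,178),("tr",327,177),("l",221,245),("r",327,240)):print(n,ray(c,u,v,.014).round(4))
E
```

```text
knob [269. 204.] [  5  11  19  17 248] [0.4734 0.2996 0.097 ]
piv [322.6 202.5] [  9  12  13  12 122] [0.492  0.3466 0.064 ]
tl [0.4532 0.2482 0.014 ]
tr [0.4792 0.3614 0.014 ]
l [0.5292 0.2256 0.014 ]
r [0.5519 0.3476 0.014 ]
```

```bash
python3 -c "
from h import *
go((.4735,.2996,.092,166.6))
s=readout.read_state()['ee_pos']
"
```

```text
[0.0004, -0.0001, -0.0021, 0.0151, -0.0054, 0.1086]
```

Call:
step_arm --deltas '[[[0,0,0,0.015,-0.0055,0.06,60],[0,0,0,0.015,-0.0055,0.108,60],[0,0,0,0.015,-0.0055,0.108,60],[0,0,0,0.015,-0.0055,0.108,5],[0,0,0,0.015,-0.0055,0.108,5],[0,0,0,0.015,-0.0055,0.108,5],[0,0,0,0.015,-0.0055,0.108,5],[0,0,0,0.015,-0.0055,0.108,5]]]' --squeeze 10

```text
time: 2.42
ee_pos: [0.4745, 0.2986, 0.093]
eef_rot: [0.119, 0.993, 0.0, 0.0]
ft_force: [-0.3, 0.4, 2.9]
width: 0.0155
grip_force: 10.0
```

```bash
python3 -c "
from h import *
P=np.array([.4922,.3466]); z=readout.read_state()['ee_pos'][2]
go(*[(P[0]+.05*np.cos(t),P[1]+.05*np.sin(t),z,166.6) for t in np.radians(np.arange(-120,-216,-8.5))])
"
```

```text
[0.0007, 0.0004, -0.0039, 0.0082, 0.0029, -0.0]
[0.0007, 0.0004, -0.0039, 0.0151, 0.0055, -0.0]
[0.0007, 0.0004, -0.0039, 0.0216, 0.0091, -0.0]
[0.0007, 0.0004, -0.0039, 0.0274, 0.0136, -0.0]
[0.0007, 0.0004, -0.0039, 0.0326, 0.019, -0.0]
[0.0007, 0.0004, -0.0039, 0.0369, 0.025, 0.0]
[0.0007, 0.0004, -0.0039, 0.0402, 0.0316, 0.0]
[0.0007, 0.0004, -0.0039, 0.0426, 0.0387, 0.0]
[0.0007, 0.0004, -0.0039, 0.0438, 0.046, 0.0]
[0.0007, 0.0004, -0.0039, 0.044, 0.0534, 0.0]
[0.0007, 0.0004, -0.0039, 0.0431, 0.0607, 0.0]
[0.0007, 0.0004, -0.0039, 0.0411, 0.0679, 0.0]
```

Call:
step_arm --deltas '[[[0,0,0,0.008,0.003,0,5],[0,0,0,0.015,0.0055,0,5],[0,0,0,0.0215,0.009,0,5],[0,0,0,0.0275,0.0135,0,5],[0,0,0,0.0325,0.019,0,5],[0,0,0,0.037,0.025,0,5],[0,0,0,0.04,0.0315,0,5],[0,0,0,0.0425,0.0385,0,5],[0,0,0,0.044,0.046,0,5],[0,0,0,0.044,0.0535,0,5],[0,0,0,0.043,0.0605,0,5],[0,0,0,0.041,0.068,0,5],[0,0,0,0.041,0.068,0,5],[0,0,0,0.041,0.068,0,5],[0,0,0,0.041,0.068,0,50],[0,0,0,0.041,0.068,0,50],[0,0,0,0.041,0.068,0,50],[0,0,0,0.041,0.068,-0.06,50],[0,0,0,0.041,0.068,-0.12,50],[0,0,0,0.041,0.068,-0.12,50]]]'

```text
time: 4.92
ee_pos: [0.4526, 0.3758, 0.2184]
eef_rot: [0.119, 0.993, 0.004, 0.003]
ft_force: [0.2, -0.4, -0.7]
width: 0.0438
grip_force: 0.0
```

```bash
python3 - <<'E'
from h import *
s=readout.read_state();print(s["time"],s["ee_pos"],s["joint_positions"].round(2))
c=snap("wrist","w2.png")
print(proj(c,(.4507,.3746,.097)))
go((.445,.085,.20,93.4))
E
```

```text
4.925 [0.45262144 0.37575204 0.21840328] [-0.81  0.26  0.05  1.61 -0.01  1.26  0.57]
(np.float64(272.90627468422883), np.float64(212.74587106892525))
[0.0057, -0.0004, 1.2733, -0.062, -0.2833, 0.0142]
```

View pics/w2.png

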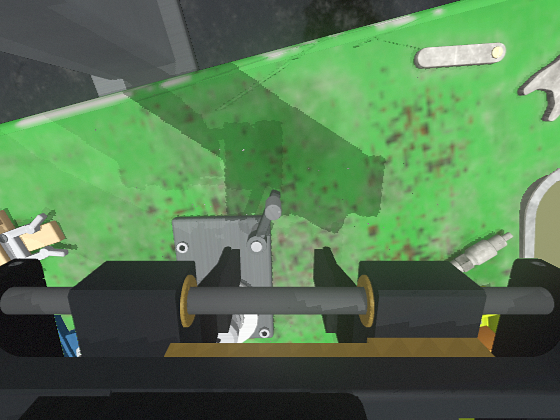

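The knob is at (273,212), exactly where the open catch at about 1.93 rad should put it. Next I'll move above the rack.

Call:
step_arm --deltas '[[[0,0,1.273,-0.062,-0.283,0.014,75],[0,0,1.273,-0.062,-0.283,0.014,75],[0,0,1.273,-0.062,-0.283,0.014,75],[0,0,1.273,-0.062,-0.283,0.014,75],[0,0,1.273,-0.062,-0.283,0.014,75],[0,0,1.273,-0.062,-0.283,0.014,75],[0,0,1.273,-0.062,-0.283,0.014,75],[0,0,1.273,-0.062,-0.283,0.014,75],[0,0,1.273,-0.062,-0.283,0.014,75],[0,0,1.273,-0.062,-0.283,0.014,75]]]'

```text
time: 6.22
ee_pos: [0.4439, 0.0845, 0.1983]
eef_rot: [0.685, 0.729, -0.0, -0.0]
ft_force: [-0.2, 0.3, -0.3]
width: 0.0654
grip_force: 0.0
```

```bash
python3 - <<'E'
from h import *
s=readout.read_state();print(s["time"],s["ee_pos"],s["eef_rot"],s["joint_positions"].round(2))
c=snap("wrist","w3.png")
e=np.array([.439,.077]);a=np.radians(93.4);X=np.array([np.cos(a),np.sin(a)]);Y=np.array([-X[1],X[0]])
for x,y in((.034,.0285),(.034,-.0285),(-.014,.0225),(-.014,-.0225)): print(np.round(proj(c,[*(e+x*X+y*Y),.022]),1))
E
```

```text
6.225 [0.44390441 0.08450749 0.19831028] [ 6.84831640e-01  7.28701312e-01 -1.41982968e-04 -5.59214586e-05] [-0.58 -0.03  0.28  1.97  0.01  1.2  -0.23]
[244.7 176.3]
[298.5 176.5]
[251.3 219.4]
[292.  219.6]
```

View pics/w3.png

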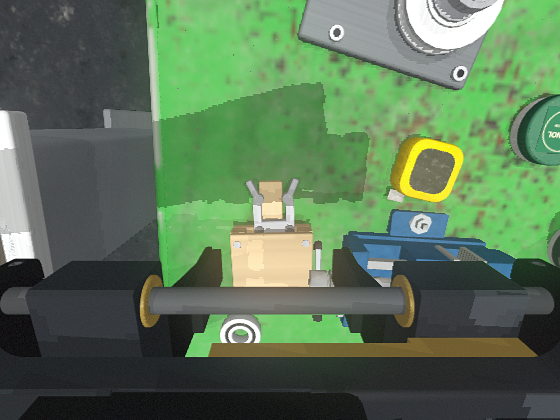

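```bash
python3 - <<'E'
from h import *
c=snap("wrist");im=c["img"].astype(int)
u0,u1,v0,v1=235,310,170,238
g=im[v0:v1,u0:u1]; m=((g.max(2)-g.min(2)<28)&(g.min(2)>75))
for v in range(0,v1-v0,4):
    x=np.where(m[v])[0]+u0
    if len(x): print(v+v0,x.min(),x.max(),len(x),ray(c,(x.min()+x.max())/2,v+v0,.022).round(4))
ys=np.where(m.sum(1)>3)[0]+v0;print(ys.min(),ray(c,272,ys.min(),.022).round(4))
for v in (230,234): print(ray(c,272,v,.036).round(4))
E
```

```text
178 293 296 4 [0.4614 0.1108 0.022 ]
182 246 298 17 [0.4378 0.105  0.022 ]
186 247 296 17 [0.4375 0.1006 0.022 ]
190 250 294 16 [0.4383 0.0963 0.022 ]
194 252 292 20 [0.4385 0.0919 0.022 ]
198 253 292 22 [0.4393 0.0875 0.022 ]
202 253 293 20 [0.4401 0.0831 0.022 ]
206 253 293 16 [0.4404 0.0786 0.022 ]
210 253 293 17 [0.4407 0.0741 0.022 ]
214 253 293 17 [0.4409 0.0695 0.022 ]
218 254 293 16 [0.4418 0.0649 0.022 ]
222 254 294 41 [0.4426 0.0603 0.022 ]
226 254 293 40 [0.4423 0.0556 0.022 ]
230 255 293 38 [0.4432 0.0509 0.022 ]
178 [0.4375 0.1093 0.022 ]
[0.4408 0.0558 0.036 ]
[0.4411 0.0513 0.036 ]
```

```bash
python3 - <<'E'
from h import *
t=snap("top");w=snap("wrist")
for z in (.03,.05,.07,.09,.11): print(z,ray(t,320.5,247,z).round(3),ray(w,344,237,z).round(3))
a=cv2.resize(t["img"][180:320,270:400,::-1],None,fx=3,fy=3,interpolation=2);b=cv2.resize(w["img"][190:330,300:430,::-1],None,fx=3,fy=3,interpolation=2)
cv2.imwrite("pics/crop2.png",np.hstack([a,b]))
go((.4407,.072,.09,95),(.4407,.072,.030,95))
E
```

```text
0.03 [0.522 0.047 0.03 ] [0.52 0.05 0.03]
0.05 [0.522 0.048 0.05 ] [0.515 0.058 0.05 ]
0.07 [0.522 0.05  0.07 ] [0.51  0.065 0.07 ]
0.09 [0.521 0.052 0.09 ] [0.505 0.073 0.09 ]
0.11 [0.521 0.054 0.11 ] [0.499 0.08  0.11 ]
[-0.0, -0.0, -0.0265, -0.0123, -0.004, 0.1085]
[-0.0, -0.0, -0.0265, -0.0123, -0.004, 0.1685]
```

View pics/crop2.png

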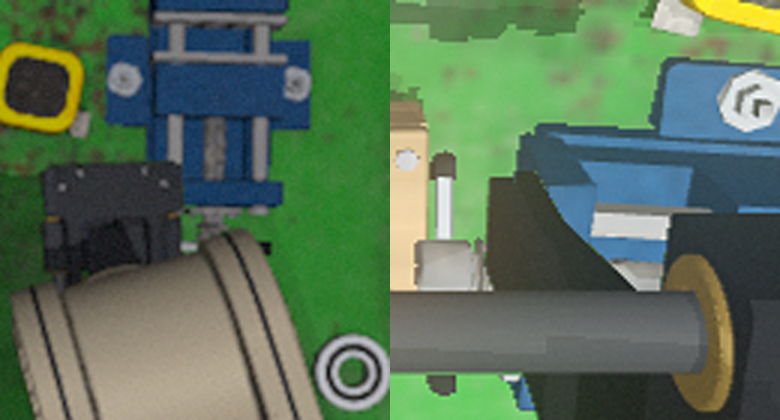

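The vice's near corner triangulates to only about 30 mm high, so the gripper body at z≈0.078 clears it. I'll descend and grip.

Call:
step_arm --deltas '[[[0,0,-0.0265,-0.0125,-0.004,0.06,75],[0,0,-0.0265,-0.0125,-0.004,0.11,75],[0,0,-0.0265,-0.0125,-0.004,0.13,75],[0,0,-0.0265,-0.0125,-0.004,0.15,75],[0,0,-0.0265,-0.0125,-0.004,0.168,75],[0,0,-0.0265,-0.0125,-0.004,0.168,75],[0,0,-0.0265,-0.0125,-0.004,0.168,40],[0,0,-0.0265,-0.0125,-0.004,0.168,40],[0,0,-0.0265,-0.0125,-0.004,0.168,40],[0,0,-0.0265,-0.0125,-0.004,0.168,40],[0,0,-0.0265,-0.0125,-0.004,0.168,40]]]' --squeeze 20

```text
time: 7.8
ee_pos: [0.4411, 0.072, 0.0311]
eef_rot: [0.676, 0.737, 0.0, 0.0]
ft_force: [-1.1, 0.4, 6.2]
width: 0.0443
grip_force: 20.0
```

Call:
step_arm --deltas '[[[0,0,0,0.01,0,0,40],[0,0,0,0.025,0,0,40],[0,0,0,0.045,0,0,40],[0,0,0,0.065,0,0,40],[0,0,0,0.085,0,0,40],[0,0,0,0.105,0,0,40],[0,0,0,0.105,0,-0.03,40],[0,0,0,0.105,0,-0.06,40],[0,0,0,0.105,0,-0.06,40]]]'

```text
time: 8.93
ee_pos: [0.4328, 0.177, 0.0923]
eef_rot: [0.676, 0.737, 0.002, 0.0]
ft_force: [-1.0, -0.4, -1.9]
width: 0.0444
grip_force: 20.0
```

```bash
python3 - <<'E'
from h import *
s=readout.read_state();print(s["time"],s["ee_pos"],s["joint_positions"].round(2))
c=snap("wrist","w4.png")
go((.495,.172,.09,-13.4),(.495,.172,.03,-13.4))
E
```

```text
8.925 [0.43280354 0.17704477 0.09228652] [-0.71  0.13  0.24  2.05 -0.04  0.96 -0.36]
[0.0, -0.0019, 1.8912, -0.01, 0.0624, 0.001]
[0.0, -0.0019, 1.8912, -0.0101, 0.0623, 0.061]
```

View pics/w4.png

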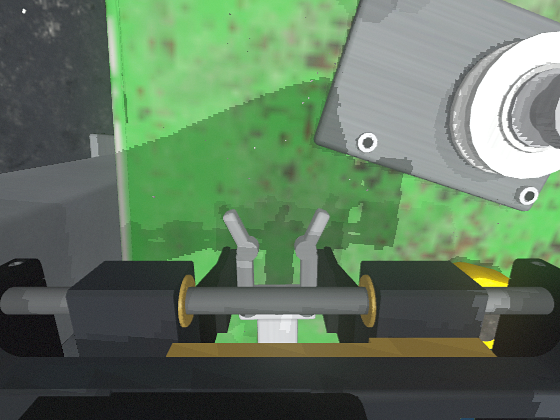

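The clip is held squarely by its legs at (235–325, 215–310), clear of the rack. Next I'll turn it parallel to the groove and lay it down.

Call:
step_arm --deltas '[[[0,0,0.18,0,0.005,0,40],[0,0,0.36,0,0.01,0,40],[0,0,0.54,0,0.02,0,40],[0,0,0.72,0,0.025,0,40],[0,0,0.9,0,0.03,0,40],[0,0,1.08,-0.005,0.04,0,40],[0,0,1.26,-0.01,0.05,0,40],[0,0,1.44,-0.01,0.06,0,40],[0,0,1.62,-0.01,0.062,0,40],[0,0,1.8,-0.01,0.062,0,40],[0,0,1.891,-0.01,0.062,0,40],[0,0,1.891,-0.01,0.062,0.001,40],[0,0,1.891,-0.01,0.062,0.001,40]]]'

```text
time: 10.6
ee_pos: [0.4939, 0.1716, 0.0887]
eef_rot: [0.993, -0.116, -0.0, 0.0]
ft_force: [0.4, 0.2, -1.1]
width: 0.0445
grip_force: 20.0
```

```bash
python3 - <<'E'
from h import *
s=readout.read_state();print(s["joint_positions"].round(2))
go((.495,.172,.024,-13.4))
E
```

```text
[-0.84  0.27  0.47  1.93 -0.15  0.98 -2.1 ]
[0.0009, 0.0008, 0.0023, 0.001, -0.0007, 0.0647]
```

Call:
step_arm --deltas '[[[0,0,0,0,0,0.03,40],[0,0,0,0,0,0.05,40],[0,0,0,0,0,0.06,40],[0,0,0,0,0,0.065,40],[0,0,0,0,0,0.065,40],[0,0,0,0,0,0.065,60],[0,0,0,0,0,0.065,70],[0,0,0,0,0,0.065,75],[0,0,0,0,0,0.065,80],[0,0,0,0,0,0.05,80],[0,0,0,0,0,0,80],[0,0,0,-0.03,0,-0.05,80],[0,0,0,-0.06,0,-0.08,80],[0,0,0,-0.06,0,-0.08,80]]]'

```text
time: 12.35
ee_pos: [0.4358, 0.187, 0.1727]
eef_rot: [0.993, -0.116, 0.001, -0.002]
ft_force: [-0.1, 1.0, -0.3]
width: 0.07
grip_force: 0.0
```

```bash
python3 - <<'E'
from h import *
s=readout.read_state();print(s["time"],s["ee_pos"],s["joint_positions"].round(2))
c=snap("wrist","w5.png")
E
```

```text
12.35 [0.43582606 0.18703121 0.17273606] [-0.96  0.04  0.47  1.97 -0.02  1.14 -2.28]
```

View pics/w5.png

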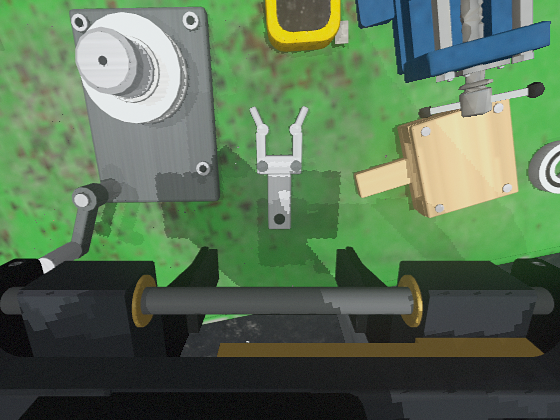

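The clip lies flat, with its tips at (250,109) and (305,109) and its tail end at (279,229). The spindle's centre mark is at (102,60).

```bash
python3 - <<'E'
from h import *
c=snap("wrist");im=c["img"].astype(int)
u0,u1,v0,v1=240,315,100,235
g=im[v0:v1,u0:u1]; m=((g.max(2)-g.min(2)<30)&(g.min(2)>80))
pts=[]
for v in range(0,v1-v0,3):
    x=np.where(m[v])[0]+u0
    if len(x)>5:
        p=ray(c,(x.min()+x.max())/2,v+v0,.01);pts.append(p); print(v+v0,x.min(),x.max(),p[:2].round(4), end='; ')
P=np.array(pts)[:,:2];vx=cv2.fitLine(P[P[:,0]<.5].astype(np.float32),cv2.DIST_HUBER,0,.001,.001).ravel();print("\nyaw",np.degrees(np.arctan2(vx[1],vx[0])),vx)
ys=np.where(m.sum(1)>3)[0]+v0
print("tip",ray(c,278,ys.min(),.01),"end",ray(c,279,ys.max(),.01))
print("spin",ray(c,102,60,.081),"piv",ray(c,82,200,.064))
for q in((71,14),(205,8),(214,190),(217,200),(98,198)):print(q,ray(c,*q,.014)[:2].round(4))
t=snap("top");print("spin top",ray(t,206.1,213.1,.081))
E
```

```text
109 248 307 [0.5268 0.1653]; 112 249 306 [0.5242 0.1659]; 115 251 304 [0.5216 0.1665]; 118 252 303 [0.5189 0.1671]; 121 253 302 [0.5163 0.1678]; 124 254 301 [0.5136 0.1684]; 127 256 299 [0.5109 0.169 ]; 130 255 300 [0.5082 0.1697]; 133 255 301 [0.5053 0.1698]; 136 255 300 [0.5027 0.1709]; 139 255 300 [0.4999 0.1716]; 142 255 300 [0.4972 0.1722]; 145 255 300 [0.4944 0.1729]; 148 255 301 [0.4915 0.1731]; 151 255 300 [0.4888 0.1742]; 154 255 300 [0.4859 0.1749]; 157 256 300 [0.483  0.1751]; 160 256 300 [0.4801 0.1758]; 163 256 300 [0.4772 0.1764]; 166 256 300 [0.4743 0.1771]; 169 256 300 [0.4714 0.1778]; 172 256 300 [0.4685 0.1785]; 175 267 289 [0.4655 0.1792]; 178 266 289 [0.4627 0.1804]; 181 266 289 [0.4597 0.1811]; 184 267 289 [0.4566 0.1813]; 187 267 289 [0.4536 0.182 ]; 190 267 289 [0.4505 0.1827]; 193 267 289 [0.4475 0.1834]; 196 267 290 [0.4443 0.1836]; 199 267 289 [0.4413 0.1849]; 202 267 289 [0.4382 0.1856]; 205 267 290 [0.435  0.1858]; 208 267 289 [0.4319 0.1871]; 211 267 289 [0.4288 0.1878]; 214 267 289 [0.4256 0.1886]; 217 267 289 [0.4224 0.1893]; 220 267 289 [0.4192 0.1901]; 223 267 289 [0.4159 0.1908]; 226 267 289 [0.4127 0.1916]; 229 268 288 [0.4094 0.1924]; 
yaw -13.123662 [ 0.97388226 -0.22705352  0.45702967  0.18117425]
tip [0.52846668 0.16440034 0.01      ] end [0.40916955 0.19132149 0.01      ]
spin [0.58297267 0.27750466 0.081     ] piv [0.49147076 0.34418616 0.064     ]
(71, 14) [0.643 0.321]
(205, 8) [0.6207 0.2071]
(214, 190) [0.4662 0.2454]
(217, 200) [0.4555 0.2454]
(98, 198) [0.4853 0.3628]
spin top [0.5828332  0.27928818 0.081     ]
```

Call:
step_arm --deltas '[[[0,0,0,0.001,0,0.05,50],[0,0,0,0.001,0,0.1,50],[0,0,0,0.001,0,0.13,50],[0,0,0,0.001,0,0.145,50],[0,0,0,0.001,0,0.149,50],[0,0,0,0.001,0,0.149,50],[0,0,0,0.001,0,0.149,10],[0,0,0,0.001,0,0.149,10],[0,0,0,0.001,0,0.149,10],[0,0,0,0.001,0,0.149,10],[0,0,0,0.001,0,0.149,10]]]' --squeeze 45

```text
time: 13.88
ee_pos: [0.4388, 0.1856, 0.0224]
eef_rot: [0.993, -0.117, 0.001, -0.001]
ft_force: [-3.9, -2.4, 21.8]
width: 0.0236
grip_force: 48.1
```

```bash
python3 - <<'E'
from h import *
s=readout.read_state();p=s["ee_pos"];print(p,s["eef_rot"])
a=np.radians(-13.5);X=np.array([np.cos(a),np.sin(a)]);e=np.array([.497,.172]);L=np.linalg.norm(e-p[:2]);print(L)
G=np.array([.583,.278]);h=p[2]+.052
q=G-X*(L+.075);q2=G-X*(L-.004)
go((p[0],p[1],h+.01,-13.5),(*q,h,-13.5),(*q2,h,-13.5))
E
```

```text
[0.43878852 0.18557983 0.02235928] [ 9.93115567e-01 -1.17131867e-01  9.70504365e-04 -8.09078655e-04]
0.05977447657580655
[-0.0018, -0.0017, 0.0008, 0.0001, -0.0001, -0.062]
[-0.0018, -0.0017, 0.0008, -0.0159, -0.1236, -0.0518]
[-0.0018, -0.0017, 0.0008, 0.0631, -0.1236, -0.0517]
```

Call:
step_arm --deltas '[[[0,0,0,0,0,-0.03,10],[0,0,0,0,0,-0.065,10],[0,0,0,-0.016,-0.05,-0.07,10],[0,0,0,-0.016,-0.1,-0.07,10],[0,0,0,-0.016,-0.124,-0.07,10],[0,0,0,-0.016,-0.124,-0.07,10],[0,0,0,-0.016,-0.124,-0.07,10]]]'

```text
time: 14.75
ee_pos: [0.4503, 0.3085, 0.0903]
eef_rot: [0.993, -0.117, -0.0, 0.001]
ft_force: [0.7, -0.7, -1.8]
width: 0.0238
grip_force: 45.0
```

```bash
python3 - <<'E'
from h import *
s=readout.read_state();p=s["ee_pos"];print(s["time"],p,s["width"])
c=snap("wrist","w6.png");t=snap("top")
a=np.radians(-13.5);X=np.array([np.cos(a),np.sin(a)]);Y=np.array([-X[1],X[0]])
L=.0598; e=p[:2]+X*L; z=p[2]-.0224+.010
for x,y in((.034,.0285),(.034,-.0285),(-.014,.0225),(-.014,-.0225)): print(np.round(proj(c,[*(e+x*X+y*Y),z]),1))
print("spin",proj(c,(.583,.278,.081)))
E
```

```text
14.75 [0.45030478 0.30848757 0.09030839] 0.02383241372761077
[218.4  91.5]
[338.9  91.7]
[235. 191.]
[321.7 191.1]
spin (np.float64(275.9176555747987), np.float64(-16.966600975391913))
```

View pics/w6.png

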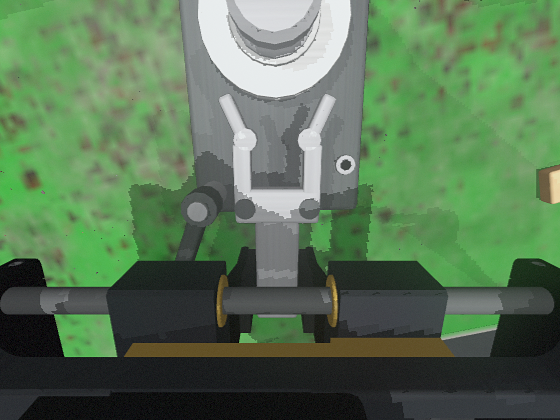

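The clip is held by its tail. Its tips are at about (222,96) and (333,96), and the bridge is at rows 188–222. Its scale looks slightly small, so I'll check for droop numerically before inserting.

```bash
python3 - <<'E'
from h import *
s=readout.read_state();p=s["ee_pos"];c=snap("wrist");im=c["img"].astype(int)
u0,u1,v0,v1=210,345,90,250
g=im[v0:v1,u0:u1]; m=((g.max(2)-g.min(2)<25)&(g.min(2)>130))
for v in range(0,v1-v0,6):
    x=np.where(m[v])[0]+u0
    if len(x)>5: print(v+v0,x.min(),x.max(),len(x))
a=np.radians(-13.5);X=np.array([np.cos(a),np.sin(a)]);Y=np.array([-X[1],X[0]]);e=p[:2]+X*.0598
for dz in(0,-.003,-.006):
  z=p[2]-.0224+.010+dz
  print(dz,[(n,*(round(proj(c,[*(e+x*X+y*Y),z])[i],1) for i in(0,1))) for n,x,y in(("tipL",.034,.0285),("tipR",.034,-.0285),("legL",0,.0225),("legR",0,-.0225),("brL",-.033,.0225),("brR",-.033,-.0225),("tlL",-.045,.012),("tlR",-.045,-.012))])
E
```

```text
90 210 333 84
96 210 332 59
102 210 334 65
108 210 331 88
114 210 329 72
120 228 326 45
126 210 323 39
132 211 320 45
138 233 320 48
144 234 319 46
150 233 321 41
156 219 344 42
162 233 341 42
168 233 341 42
174 234 320 35
180 234 320 34
186 234 319 34
192 234 319 86
198 235 319 83
204 254 300 47
210 256 298 43
216 236 317 50
228 287 297 8
0 [('tipL', np.float64(218.3), np.float64(91.5)), ('tipR', np.float64(338.8), np.float64(91.6)), ('legL', np.float64(233.9), np.float64(163.9)), ('legR', np.float64(322.9), np.float64(163.9)), ('brL', np.float64(236.4), np.float64(225.7)), ('brR', np.float64(320.2), np.float64(225.7)), ('tlL', np.float64(256.3), np.float64(246.4)), ('tlR', np.float64(300.1), np.float64(246.4))]
-0.003 [('tipL', np.float64(219.5), np.float64(92.1)), ('tipR', np.float64(337.6), np.float64(92.3)), ('legL', np.float64(234.7), np.float64(163.1)), ('legR', np.float64(322.1), np.float64(163.2)), ('brL', np.float64(237.1), np.float64(223.9)), ('brR', np.float64(319.4), np.float64(224.0)), ('tlL', np.float64(256.7), np.float64(244.4)), ('tlR', np.float64(299.7), np.float64(244.4))]
-0.006 [('tipL', np.float64(220.6), np.float64(92.8)), ('tipR', np.float64(336.4), np.float64(92.9)), ('legL', np.float64(235.4), np.float64(162.4)), ('legR', np.float64(321.2), np.float64(162.5)), ('brL', np.float64(237.7), np.float64(222.2)), ('brR', np.float64(318.6), np.float64(222.2)), ('tlL', np.float64(257.0), np.float64(242.3)), ('tlR', np.float64(299.3), np.float64(242.3))]
```

Call:
step_arm --deltas '[[[0,0,0,0,-0.001,0.008,10],[0,0,0,0,-0.001,0.015,10],[0,0,0,0,-0.001,0.015,10],[0,0,0,0.015,-0.001,0.015,10],[0,0,0,0.025,-0.001,0.015,10],[0,0,0,0.035,-0.001,0.015,10],[0,0,0,0.045,-0.001,0.015,10],[0,0,0,0.045,-0.001,0.015,10]]]'

```text
time: 15.9
ee_pos: [0.495, 0.2998, 0.0755]
eef_rot: [0.993, -0.117, 0.0, 0.0]
ft_force: [0.1, 0.2, -3.2]
width: 0.0232
grip_force: 45.0
```

Call:
step_arm --deltas '[[[0,0,0,0.006,0,0,10],[0,0,0,0.012,0,0,10],[0,0,0,0.017,0,0,10],[0,0,0,0.021,0,0,10],[0,0,0,0.025,0,0,10],[0,0,0,0.028,0,0,10],[0,0,0,0.031,0,0,10],[0,0,0,0.033,0,0,10],[0,0,0,0.033,0,0,10]]]'

```text
time: 17.02
ee_pos: [0.5251, 0.2928, 0.0753]
eef_rot: [0.993, -0.116, -0.001, 0.0]
ft_force: [-6.3, -0.7, 0.9]
width: 0.0233
grip_force: 45.0
```

```bash
python3 - <<'E'
from h import *
c=snap("wrist");t=snap("top")
a=cv2.resize(t["img"][170:290,150:250,::-1],None,fx=3.5,fy=3.5,interpolation=2)
b=c["img"][:,60:500,::-1]
o=np.zeros((420,800,3),np.uint8);o[:,:350]=a;o[:,350:790]=b;cv2.imwrite("pics/home.png",o)
E
```

```text
(no output)
```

View pics/home.png

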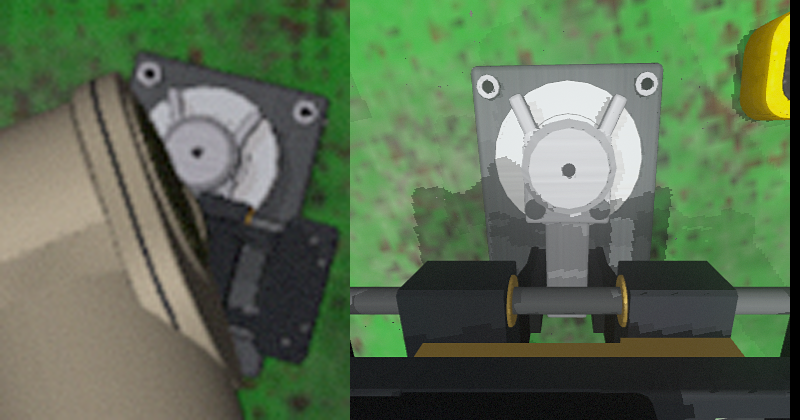

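```bash
python3 - <<'E'
from h import *
c=snap("wrist");s=readout.read_state()
S=ray(c,278.5,170.5,.081);a=np.radians(-13.5);X=np.array([np.cos(a),np.sin(a)])
print("spin",S)
for n,u,v in(("tipL",226,96),("tipR",330,95),("bridge back",278,222)):
    for z in(.062,):
        d=ray(c,u,v,z)[:2]-S[:2];print(n,z,d@X, -d[0]*X[1]+d[1]*X[0])
print(s["ft_force"])
E
```

```text
spin [0.58274025 0.27919019 0.081     ]
tipL 0.062 0.032641943902404644 0.02504027445011259
tipR 0.062 0.033239393895944276 -0.02455601611045063
bridge back 0.062 -0.03056796343108093 -2.690270192890528e-05
[-6.47704163 -1.05851524 -0.10593729]
```

The tips are 33 mm ahead of the spindle axis (34 mm when home) and the 6 N back-force fits the clip being bottomed on the neck, so it is home. I'll release it and rise.

Call:
step_arm --deltas '[[[0,0,0,-0.001,0,0,10],[0,0,0,-0.001,0,0,10],[0,0,0,-0.001,0,0,50],[0,0,0,-0.001,0,0,50],[0,0,0,-0.001,0,0,50],[0,0,0,-0.001,0,0,50],[0,0,0,-0.001,0,-0.04,50],[0,0,0,-0.001,0,-0.09,50],[0,0,0,-0.001,0,-0.13,50],[0,0,0,-0.001,0,-0.13,50],[0,0,0,-0.001,0,-0.13,50]]]'

```text
time: 18.55
ee_pos: [0.5249, 0.2929, 0.2049]
eef_rot: [0.993, -0.117, -0.0, 0.0]
ft_force: [-0.8, 0.2, -0.3]
width: 0.0433
grip_force: 0.0
```

```bash
python3 - <<'E'
from h import *
s=readout.read_state();print(s["time"],s["ee_pos"],s["joint_positions"].round(2))
c=snap("wrist");im=c["img"].astype(int)
S=np.array([.583,.2785]);a=np.radians(-13.5);X=np.array([np.cos(a),np.sin(a)]);Y=np.array([-X[1],X[0]])
for x in(-.04,-.05,-.06,-.07,-.08,-.09,-.1):
    u,v=map(lambda q:int(round(q)),proj(c,[*(S+x*X),.058])); 
    if v<418:
        row=im[v,u-40:u+40]; k=np.where((row.min(1)>110)&(np.ptp(row,axis=1)<25))[0]
        print(x,u,v,k.min()+u-40 if len(k) else None,k.max()+u-40 if len(k) else None)
K=np.array([.4507,.3746]);print("knob pred",proj(c,[*K,.097]))
go((.4507,.3746,.205,-13.5+90),(.4507,.3746,.205,166.5))
E
```

```text
18.55 [0.52491315 0.29286616 0.20488383] [-0.95  0.32  0.45  1.6  -0.14  1.25 -2.28]
-0.04 278 188 265 304
-0.05 278 198 265 304
-0.06 278 208 265 305
-0.07 278 217 265 317
-0.08 278 227 265 287
-0.09 278 236 304 317
-0.1 278 245 None None
knob pred (np.float64(211.9499182964922), np.float64(310.3879706529517))
[0.0, 0.0019, -1.5688, -0.0909, -0.0625, -0.0007]
[-0.0019, 0.002, -3.1395, -0.0909, -0.0625, -0.0007]
```

Call:
step_arm --deltas '[[[0,0,-1.57,-0.05,-0.03,-0.02,50],[0,0,-1.57,-0.05,-0.03,-0.02,50],[0,0,-1.57,-0.05,-0.03,-0.02,50],[0,0,-1.57,-0.05,-0.03,-0.02,50],[0,0,-1.57,-0.05,-0.03,-0.02,50],[0,0,-1.57,-0.05,-0.03,-0.02,50],[0,0,-1.57,-0.05,-0.03,-0.02,50],[0,0,-1.57,-0.05,-0.03,-0.02,50],[0,0,-1.57,-0.05,-0.03,-0.02,50],[0,0,-1.57,-0.05,-0.03,-0.02,50]]]'

```text
time: 19.85
ee_pos: [0.4831, 0.3333, 0.2242]
eef_rot: [0.785, 0.619, -0.001, 0.0]
ft_force: [-0.3, 0.3, -0.7]
width: 0.0434
grip_force: 0.0
```

```bash
python3 - <<'E'
from h import *
s=readout.read_state();print(s["time"],s["ee_pos"],s["joint_positions"].round(2))
go((.455,.374,.205,166.5))
E
```

```text
19.85 [0.48313182 0.33331605 0.22421995] [-0.88  0.26  0.23  1.61 -0.06  1.29 -0.87]
[-0.0023, 0.0003, -1.5703, 0.033, -0.0368, 0.0192]
```

Call:
step_arm --deltas '[[[0,0,-1.57,0.033,-0.037,0.019,50],[0,0,-1.57,0.033,-0.037,0.019,50],[0,0,-1.57,0.033,-0.037,0.019,50],[0,0,-1.57,0.033,-0.037,0.019,50],[0,0,-1.57,0.033,-0.037,0.019,50],[0,0,-1.57,0.033,-0.037,0.019,50],[0,0,-1.57,0.033,-0.037,0.019,50],[0,0,-1.57,0.033,-0.037,0.019,50],[0,0,-1.57,0.033,-0.037,0.019,50],[0,0,-1.57,0.033,-0.037,0.019,50]]]'

```text
time: 21.1
ee_pos: [0.455, 0.3742, 0.2058]
eef_rot: [0.118, 0.993, -0.0, -0.0]
ft_force: [-0.4, -0.5, -0.3]
width: 0.0432
grip_force: 0.0
```

```bash
python3 - <<'E'
from h import *
s=readout.read_state();print(s["time"],s["ee_pos"],s["joint_positions"].round(2))
c=snap("wrist");im=c["img"].astype(int);K=np.array([.4510,.3748])
u,v=np.round(proj(c,[*K,.097])).astype(int)
g=im[v-20:v+20,u-22:u+22];m=((g.min(2)>115)&(np.ptp(g,axis=2)<25)).astype(np.uint8)
n,l,st,ce=cv2.connectedComponentsWithStats(m)
print(u,v)
for i in range(1,n):
    if st[i,4]>60:
        q=ce[i]+[u-22,v-20]; k=ray(c,*q,.097);print(q.round(1),st[i],k.round(4))
go((K[0],K[1],.092,166.5))
E
```

```text
21.1 [0.45495234 0.37418873 0.20579801] [-0.78  0.28  0.02  1.61 -0.    1.25  0.57]
275 215
[275.  213.8] [ 14  11  17  17 231] [0.4498 0.3747 0.097 ]
[-0.0007, -0.0006, -0.0026, 0.004, -0.0003, 0.114]
```

Call:
step_arm --deltas '[[[0,0,0,0.0045,0,0.06,50],[0,0,0,0.0045,0,0.113,50],[0,0,0,0.0045,0,0.113,50],[0,0,0,0.0045,0,0.113,5],[0,0,0,0.0045,0,0.113,5],[0,0,0,0.0045,0,0.113,5],[0,0,0,0.0045,0,0.113,5],[0,0,0,0.0045,0,0.113,5]]]' --squeeze 10

```text
time: 22.15
ee_pos: [0.4515, 0.3756, 0.0947]
eef_rot: [0.118, 0.993, 0.001, 0.001]
ft_force: [1.1, -2.8, 6.3]
width: 0.0159
grip_force: 10.0
```

```bash
python3 -c "
from h import *
P=np.array([.4922,.3466]); s=readout.read_state();z=s['ee_pos'][2];K=s['ee_pos'][:2]-P
print(np.linalg.norm(K),np.degrees(np.arctan2(K[1],K[0]))-360)
go(*[(P[0]+.05*np.cos(t),P[1]+.05*np.sin(t),z,166.6) for t in np.radians(np.linspace(-206,-104,13))])
"
```

```text
0.049982133277104754 -215.4051619550668
[0.0012, 0.0011, -0.0018, 0.0024, -0.0078, -0.0]
[0.0012, 0.0011, -0.0018, 0.0035, -0.0152, -0.0]
[0.0012, 0.0011, -0.0018, 0.0035, -0.0226, -0.0]
[0.0012, 0.0011, -0.0018, 0.0023, -0.0299, -0.0]
[0.0012, 0.0011, -0.0018, 0.0001, -0.037, -0.0]
[0.0012, 0.0011, -0.0018, -0.0031, -0.0436, -0.0]
[0.0012, 0.0011, -0.0018, -0.0072, -0.0498, -0.0001]
[0.0012, 0.0011, -0.0018, -0.0123, -0.0552, -0.0001]
[0.0012, 0.0011, -0.0018, -0.0181, -0.0599, -0.0001]
[0.0012, 0.0011, -0.0018, -0.0245, -0.0636, -0.0]
[0.0012, 0.0011, -0.0018, -0.0313, -0.0663, -0.0]
[0.0012, 0.0011, -0.0018, -0.0386, -0.068, -0.0]
[0.0012, 0.0011, -0.0018, -0.0459, -0.0686, -0.0]
```

Call:
step_arm --deltas '[[[0,0,0,0.0025,-0.008,0,5],[0,0,0,0.0035,-0.015,0,5],[0,0,0,0.0035,-0.0225,0,5],[0,0,0,0.0025,-0.03,0,5],[0,0,0,0,-0.037,0,5],[0,0,0,-0.003,-0.0435,0,5],[0,0,0,-0.007,-0.05,0,5],[0,0,0,-0.0125,-0.055,0,5],[0,0,0,-0.018,-0.06,0,5],[0,0,0,-0.0245,-0.0635,0,5],[0,0,0,-0.0315,-0.0665,0,5],[0,0,0,-0.0385,-0.068,0,5],[0,0,0,-0.046,-0.0685,0,5],[0,0,0,-0.046,-0.0685,0,5],[0,0,0,-0.046,-0.0685,0,5]]]'

```text
time: 24.02
ee_pos: [0.4803, 0.2969, 0.0935]
eef_rot: [0.118, 0.993, -0.0, 0.0]
ft_force: [0.4, -0.9, 4.2]
width: 0.0152
grip_force: 10.0
```

Call:
step_arm --deltas '[[[0,0,0,0,0,0,40],[0,0,0,0,0,0,40],[0,0,0,0,0,0,40],[0,0,0,0,0,-0.05,40],[0,0,0,0,0,-0.1,40],[0,0,0,0.02,0,-0.15,40],[0,0,0,0.02,0,-0.15,40],[0,0,0,0.02,0,-0.15,40]]]'

```text
time: 25.02
ee_pos: [0.46, 0.3026, 0.243]
eef_rot: [0.117, 0.993, -0.0, -0.0]
ft_force: [0.7, -0.9, -0.0]
width: 0.0348
grip_force: 0.0
```

```bash
python3 - <<'E'
from h import *
s=readout.read_state();print(s["time"],s["ee_pos"])
c=snap("wrist");t=snap("scene")
a=cv2.resize(t["img"][170:250,180:290,::-1],None,fx=3.6,fy=3.6,interpolation=2)
b=c["img"][:,80:480,::-1]
o=np.zeros((420,800,3),np.uint8);o[:288,:396]=a;o[:,400:]=b;cv2.imwrite("pics/end.png",o)
E
```

```text
25.025 [0.45995922 0.30255933 0.24300925]
```

View pics/end.png

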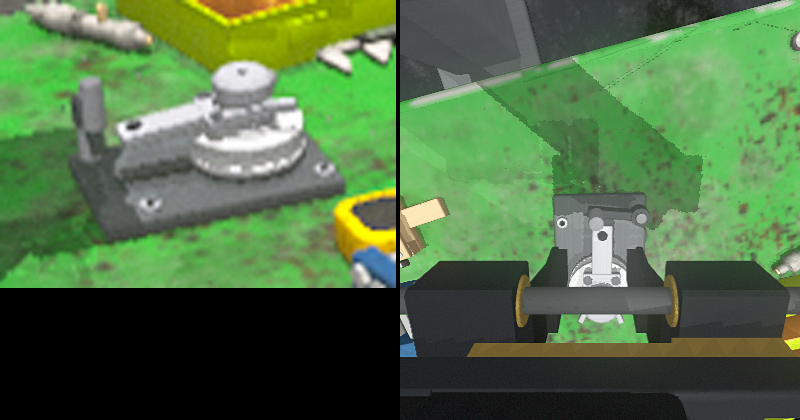

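The clip is in the groove with its tail pointing at the catch. The knob, at composite (596,225), lies behind the tail. I'll check the catch angle numerically and hand in if it is good.

```bash
python3 - <<'E'
from h import *
c=snap("wrist");k=ray(c,276,224,.097);p=ray(c,321.5,218,.064);d=(k-p)[:2]
ang=np.radians(-103.5)-np.arctan2(d[1],d[0]);print(k,p,np.linalg.norm(d),ang)
if abs(ang)<.16: print(r.close_job())
E
```

```text
[0.47567051 0.29823214 0.097     ] [0.49122739 0.34624569 0.064     ] 0.05047095422926877 0.07771688917734942
the job is handed in; nothing more can be done
None
```

The job is handed in at about 25 s of the 72 s allowed: the clip is home in the groove and let go, the catch measures about 0.08 rad (limit 0.2), and I never touched the tin, tape measure or bearing; no verdict came back.

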